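# Raise the bench hood's window to the pointer

## Task

Push the hood's sloping window up with the fingertips from beneath its lip until the lip is level with the pointer clamped on the left rail, then take the hand away and leave the window standing there. Do not pinch the lip or press on its top, do not shove the window well past the pointer, and leave the pointer and everything else on the table and in the hood as it stands.

Things in the scene. Friction and masses are not known exactly. Their poses are not given: they have to be found in the camera images.
- hood: fixed white-framed clear bench hood, 420 mm deep (x), 560 wide (y), 410 high; origin at the centre of its underside; its -x side, the front, is turned to the robot. The front slopes back at 50 degrees above the horizontal, starting 28 mm above the table and 195 mm before the origin, between two white rails with ticks (45 mm wide, inner edges 470 mm apart). Its place and yaw vary
- sash (a joint): travel of the clear sliding window up the slope (m): 0 = fully down, 0.24 = top stop. It is counterweighted: it stays wherever it is left and takes about 2 to 5 N along the slope to move. Its lip is a straight black plastic ledge, 420 mm long, 14 mm thick, standing out 36 mm square from the face, 60 mm up from the window's lower edge; the lip's upper 6 mm is set back 8 mm from the outer edge
- lip (a point): middle of the window's lip (mid length, halfway out, mid thickness): its flat underside lies 7 mm below this point down the slope, its free outer edge 18 mm farther out, the window's face 18 mm farther in. Axes: z up the slope (the way the window moves), y along the lip to the left as the robot sees it, x square to the window, into the hood
- mark (a point): tip of the tightly clamped dark steel pointer (block 40 x 22 mm, black thumbscrew, narrow tongue) on the front of the left (+y) rail; the tip points right, at the left end of the lip. Axes as for the lip's point; the lip is level with it when the two points differ by zero along that z. It stands at varying heights, 70 to 200 mm up the slope from the lip's start
- dropper_a: white plastic dropper bottle, 42 mm wide, 115 mm tall, in front of the hood's left rail; origin at the centre of its underside; leave it alone
- dropper_b: white plastic dropper bottle without label, 42 mm wide, 115 mm tall, in front of the hood's right rail; origin at the centre of its underside; leave it alone
- dropper_c: white plastic dropper bottle, 42 mm wide, 115 mm tall, near the hood's right front corner; origin at the centre of its underside; leave it alone
- tube_rack: wooden rack with five glass test tubes, 250 x 75 mm, 149 mm tall, left of the hood; origin at the centre of its underside; leave it alone
- paper_cup: white paper cup, 62 mm wide, 70 mm tall, right of the hood; origin at the centre of its underside; leave it alone
- strip_box: small cardboard box 55 x 90 mm, 35 mm tall, standing inside the hood on its floor; origin at the centre of its underside; leave it alone
- beaker: glass beaker 70 mm wide, 90 mm tall, standing inside the hood on its 20 mm thick floor; origin at the centre of its underside; leave it alone
- reagent_jar: amber glass jar 60 mm wide, 100 mm tall, standing inside the hood on its floor; origin at the centre of its underside; leave it alone

How it is judged (in metres and radians):
On the way, in this order (a step that is already met when the one before it is completed fails the run):
1. the fingers push on the lip while it is still clearly below the pointer (contact force between sash_c3 and the fingers above 0.5 N and z of lip in the frame of mark below -0.03 m), for 0.1 s.
2. the fingers bring the lip level with the pointer, within 10 mm along the slope (contact force between sash_c3 and the fingers above 0.3 N and z of lip in the frame of mark between -0.01 and 0.01 m), for 0.04 s.
At the end, for the whole second after the job is handed in: the lip stands still, level with the pointer's tip within 10 mm along the slope; the pointer is within 5 mm and every other thing within 30 mm of where it was (z of lip in the frame of mark between -0.01 and 0.01 m and velocity of joint sash between -0.005 and 0.005 m/s and distance of mark from where it was at the start of the episode below 0.005 m and distance of each of dropper_a, dropper_b, dropper_c, tube_rack, paper_cup, strip_box, beaker, reagent_jar from where it was at the start of the episode below 0.03 m); the robot touches nothing.
It fails at once if the lip is pinched or pressed on its top (contact force between sash_c4 and the fingers above 2 N).
It fails at once if the window is shoved more than 25 mm past the pointer (z of lip in the frame of mark above 0.025 m).
It fails at once if the pointer is shifted by more than 5 mm (distance of mark from where it was at the start of the episode above 0.005 m).
It fails at once if another thing is shifted, lifted or knocked over (moved more than 30 mm, or tilted more than 0.5 rad) (distance of any of dropper_a, dropper_b, dropper_c, tube_rack, paper_cup, strip_box, beaker, reagent_jar from where it was at the start of the episode above 0.03 m or angle between any of dropper_a, dropper_b, dropper_c, tube_rack, paper_cup, strip_box, beaker, reagent_jar's own z axis and vertical above 0.5 rad).
It also fails if it takes over 42 s, if anything falls off the work surface, if the arm or the gripper's body presses on something with over 40 N, if the wrist force passes 120 N, or if a joint passes its speed limit or range.

## Robot

A 6-joint arm with a two-finger parallel gripper is mounted at the origin on the work surface. World frame = base frame: x ahead of the robot, y to its left, z up, the work surface at z = 0. Lengths are in m, angles in degrees, forces in N, time in s.
With the tool pointing down it reaches from about 0.4 to 0.825 m from the base axis. Payload 7 kg.
Tool frame: the origin (TCP) lies between the finger pads; the fingertips stand 22 mm ahead of it and the grasp point (between the pads) lies 3 mm ahead of it; z points along the fingers, y is the line along which they close (so a half turn about z gives the same grasp; the last joint's range is limited). The gripper opens to 88 mm and grips with 3 to 60 N. Pads are 19 mm wide; open, the fingers measure 130 mm over their backs; the gripper's body (78 mm by 193 mm) begins 47 mm behind the grasp point.
Start: joints at [92.367, 20.546, 0.682, 0, -70.136, -16.507], TCP at [0.165, 0.655, 0.228] pointing down, gripper open.
Joint ranges: [-176.03, 176.03], [-82.01, 121.73], [-58.28, 71.71], [-173.87, 95.51], [-174.79, -0.11], [-173.66, 173.66]. Speed limits (degrees/s): [136.94, 136.94, 172.46, 180, 180, 180].

## Interface

Orientations are given as [roll, pitch, yaw] about the fixed x, y, z axes, in that order (R = Rz(yaw) Ry(pitch) Rx(roll)).
In Python, from plant import ctrl gives the robot as it stands.
- The arm moves only by the tool apply_moves, never from a script. Its argument "targets" is a list of rows, each an object with "travel": the shift along the tool's x, y, z in mm, a list of three; "roll": the turn about the tool's z in degrees; "jaw": the finger opening in mm, from 0 to 87.6. In form: [{"travel": [tx, ty, tz], "roll": roll, "jaw": jaw}, ...]. A call has 1 to 10 rows; each row shifts and turns the commanded pose from where the row before left it, along the tool's axes as they then stand; what a row does not reach is not made up. A row lasts 1/10 s, in which the tool goes at most 50 mm and 8.59 degrees, less where a joint would pass 70% of its speed; a pose out of reach is approached as far as the arm can. A call with a gripper value outside its range is refused whole. The fingers move at their own pace and stop on an object; the grip force is fixed at half the most. Time passes only in rows, so rows that do not move let the fingers close. It gives the time, the measured TCP pose, the force, the opening and the grip force at its end, in the units of the state.
- ctrl.get_obs(): the state, without advancing time (a new reading comes with each control period).
- ctrl.snapshot(name): name is "side" or "top"; returns the picture (420x560x3 uint8, red, green, blue); there is no depth.
- ctrl.calibration(name): a dict with "K" (3x3 intrinsics, pixels), "dist_coeffs" ([k1, k2, p1, p2, k3] as OpenCV has them; the pictures are not rectified), "extrinsics" (4x4, takes a point from camera to world coordinates). Camera axes: x right, y down, z forward; pixel columns grow to the right and rows downward; lengths in m; the calibration is good to about 2 mm. A picture is of the moment at which its call begins. calibration takes no time and is no camera call.
- ctrl.close_job(): hands the job in; it is judged then, once.
The state is a dict: "clock": time; "joint_pos": joint angles; "qvel": joint speeds; "tau": joint torques, N m; "tool_pos": TCP position; "orientation": TCP orientation; "force": force on the tool from outside, world axes, zero at the start; "moment": the same for the moment, N m; "opening": finger opening in m; "gripper_force": force on a finger pad.
Only numpy, scipy, OpenCV 4.12 (cv2) and the standard library are available. Lean on these libraries where they do the work, as an engineer would, in place of code of your own. Each camera call takes 0.05 s, during which the arm holds its last target. There are 200 camera calls.

## Working session

There is one attempt and no reset: what is moved stays moved. The work goes in short steps, Python scripts to look and compute and a tool call to move; the robot and the scene stay as the last step left them, time stands still between calls to the robot, and variables do not carry over. Pictures are saved under pics/ and viewed, at most 10 in all, crops included, and the job is handed in when it is done.

Besides the shell and the picture viewer there is one more tool, called by a JSON object that holds its "api" and its "payload". apply_moves: Moves the arm, as the interface text tells. Its arguments: {"type":"object","properties":{"targets":{"type":"array","items":{"type":"object","properties":{"travel":{"type":"array","items":{"type":"number"}},"roll":{"type":"number"},"jaw":{"type":"number"}}}}},"required":["targets"]}

```bash
mkdir -p pics; ls; python3 - <<'E'
from plant import ctrl
import cv2
for n in("side","top"):
    im=ctrl.snapshot(n); cv2.imwrite(f"pics/{n}0.png",im[:,:,::-1]); c=ctrl.calibration(n)
    print(n,c["K"],c["dist_coeffs"],c["extrinsics"])
o=ctrl.get_obs();print({k:o[k] for k in("clock","tool_pos","orientation","force","opening")})
E
```

```text
pics
side [[408.30876448   0.         282.18110703]
 [  0.         408.30876448 207.21515898]
 [  0.           0.           1.        ]] [-0.05730049  0.          0.          0.          0.        ] [[-0.0667131  -0.94069584  0.33262696  0.22424445]
 [-0.99776467  0.06160163 -0.0259016   0.05167308]
 [ 0.00387516 -0.33361141 -0.94270272  1.09010894]
 [ 0.          0.          0.          1.        ]]
top [[416.41967672   0.         276.8633357 ]
 [  0.         416.41967672 208.55762314]
 [  0.           0.           1.        ]] [-0.0556363  0.         0.         0.         0.       ] [[ 0.02405746 -0.99375214  0.10898586  0.44518878]
 [-0.99954339 -0.02191639  0.02080105 -0.00797387]
 [-0.01828251 -0.10943652 -0.99382564  1.22455166]
 [ 0.          0.          0.          1.        ]]
{'clock': 0.1, 'tool_pos': array([0.16481666, 0.6541364 , 0.22743209]), 'orientation': array([ 1.79916655e+02, -7.54196677e-03, -1.41458931e+01]), 'force': array([-0.25758258, -0.13111979,  0.61075636]), 'opening': 0.08737570679111623}
```

View pics/side0.png

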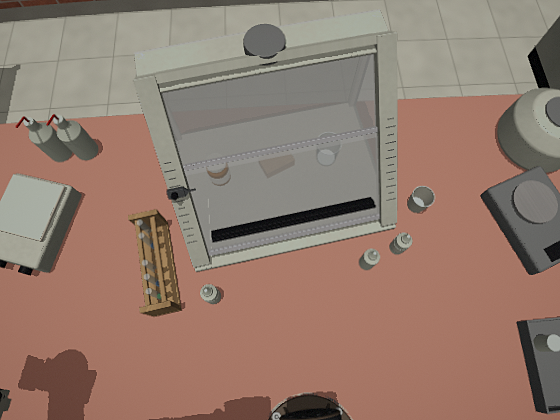

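View pics/top0.png

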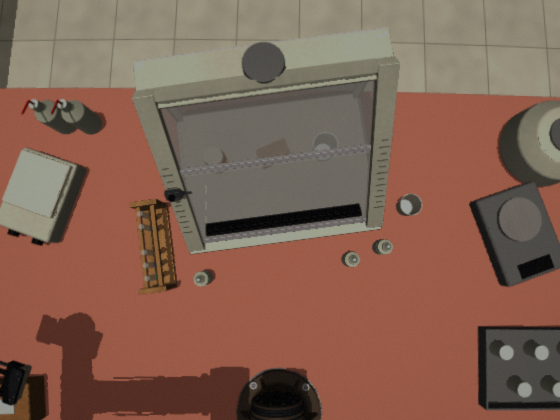

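The side view shows the black lip from about (212,236) to (375,203) and the pointer tip near (196,189). In the top view the lip runs from (207,228) to (362,211), with the tip near (190,192). I'll zoom in on both and triangulate.

```bash
cat > h.py <<'E'
import cv2,numpy as np
from plant import ctrl
C={n:ctrl.calibration(n) for n in("side","top")}
def ray(n,p):
    c=C[n];K=np.array(c["K"]);T=np.array(c["extrinsics"])
    u=cv2.undistortPoints(np.array([[p]],float),K,np.array(c["dist_coeffs"]))[0,0]
    return T[:3,3],T[:3,:3]@np.array([u[0],u[1],1.])
def onz(n,p,z):
    o,d=ray(n,p);return o+d*(z-o[2])/d[2]
def tri(ps,pt):
    o1,d1=ray("side",ps);o2,d2=ray("top",pt)
    s=np.linalg.lstsq(np.c_[d1,-d2],o2-o1,rcond=None)[0]
    a,b=o1+d1*s[0],o2+d2*s[1];return (a+b)/2,np.linalg.norm(a-b)
def proj(n,X):
    c=C[n];T=np.linalg.inv(np.array(c["extrinsics"]))
    return cv2.projectPoints(np.array([X],float),cv2.Rodrigues(T[:3,:3])[0],T[:3,3],np.array(c["K"]),np.array(c["dist_coeffs"]))[0][0,0]
def lip(n,im,box):
    x0,y0,x1,y1=box;m=(im.max(2)<45).astype(np.uint8)[y0:y1,x0:x1]
    k,l,st,_=cv2.connectedComponentsWithStats(m);i=1+st[1:,4].argmax()
    ys,xs=np.where(l==i);xs=xs+x0;ys=ys+y0
    u=np.unique(xs);b=np.array([ys[xs==c].max()+.5 for c in u]);t=np.array([ys[xs==c].min()-.5 for c in u])
    g=slice(6,-6)
    return (u.min()-.5,u.max()+.5),np.polyfit(u[g],b[g],1),np.polyfit(u[g],t[g],1)
E
python3 - <<'E'
from h import *
S=cv2.imread("pics/side0.png");T=cv2.imread("pics/top0.png")
for n,im,b in(("side",S,(200,190,390,250)),("top",T,(195,195,372,240))): print(n,lip(n,im,b))
z=lambda i,x,y:cv2.resize(i[y:y+75,x:x+100],None,fx=8,fy=8,interpolation=cv2.INTER_CUBIC)[:300*2]
a=cv2.resize(S[165:250,160:235],None,fx=5.3,fy=7,interpolation=cv2.INTER_CUBIC);b=cv2.resize(T[165:250,160:235],None,fx=5.3,fy=7,interpolation=cv2.INTER_CUBIC)
cv2.imwrite("pics/zoom0.png",np.hstack([a,b]));print(a.shape)
E
```

```text
side ((np.float64(210.5), np.float64(374.5)), array([-2.14001599e-01,  2.87029678e+02]), array([-2.12728696e-01,  2.75532354e+02]))
top ((np.float64(205.5), np.float64(361.5)), array([-1.32565710e-01,  2.63151823e+02]), array([-1.32901294e-01,  2.50767795e+02]))
(595, 398, 3)
```

View pics/zoom0.png

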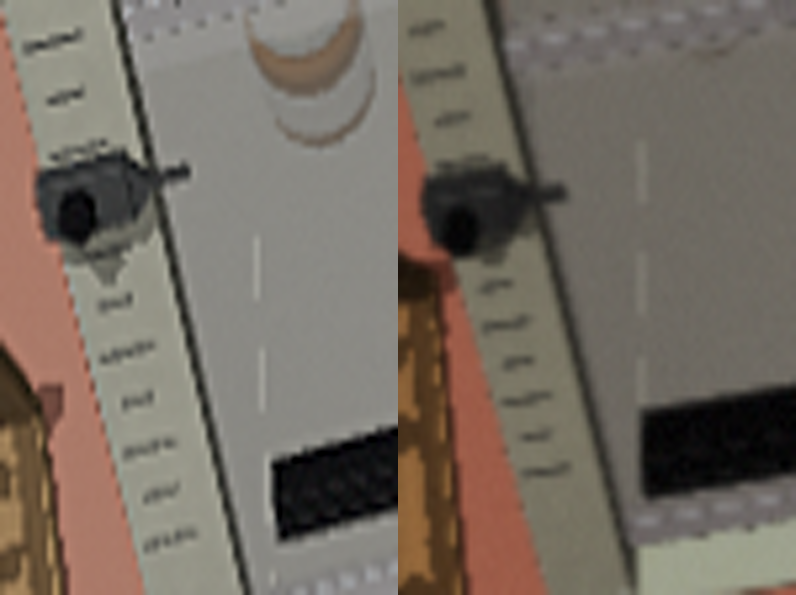

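The zoom puts the pointer tip at about (195.3,189.2) in side and (191.1,192.2) in top. The lip's lower-left corner is at about (212.3,241.5) in side and (205.8,235.8) in top.

```bash
python3 - <<'E'
from h import *
np.set_printoptions(precision=4,suppress=True)
fs,ft=[-.214,287.03],[-.13257,263.15]
L,e1=tri((212.3,np.polyval(fs,212.3)),(205.8,np.polyval(ft,205.8)))
R,e2=tri((374.8,np.polyval(fs,374.8)),(361.7,np.polyval(ft,361.7)))
M,e3=tri((195.3,189.2),(191.1,192.2))
print(L,e1,R,e2,M,e3,np.linalg.norm(L-R))
d=L-R;yaw=np.arctan2(-d[0],d[1]);print("yaw",np.degrees(yaw))
h=np.array([np.cos(yaw),np.sin(yaw),0]);c,s=np.cos(np.radians(50)),np.sin(np.radians(50))
up=c*h+s*np.array([0,0,1]);inn=s*h-c*np.array([0,0,1])
E=(L+R)/2
print("edge mid",E,"tip-lip along slope",(M-E)@up-.007,"in",(M-E)@inn, "up",up)
# droppers tops, rack
for n,p in(("a",(201,279)),("b",(351,260)),("c",(385,247))):print(n,onz("top",p,.1))
E
```

```text
[0.489  0.2025 0.1187] 0.0007873335911554988 [ 0.5544 -0.2116  0.113 ] 0.0014565375883608142 [0.5925 0.2266 0.2097] 0.00044532166362926974 0.41922251205088423
yaw 8.983029320097673
edge mid [ 0.5217 -0.0045  0.1158] tip-lip along slope 0.13309172454593646 in 0.020861456260048504 up [0.6349 0.1004 0.766 ]
a [0.3738 0.2147 0.1   ]
b [ 0.4343 -0.1864  0.1   ]
c [ 0.471  -0.2777  0.1   ]
```

{"api": "apply_moves", "payload": {"targets": [{"travel": [0,0,-2],"roll": -7.7,"jaw": 12},{"travel": [0,0,-3],"roll": -7.7,"jaw": 12},{"travel": [0,0,-3],"roll": -7.7,"jaw": 12},{"travel": [10,25,0],"roll": 0,"jaw": 12},{"travel": [20,50,0],"roll": 0,"jaw": 12},{"travel": [18,45,0],"roll": 0,"jaw": 12},{"travel": [18,45,0],"roll": 0,"jaw": 12},{"travel": [18,45,0],"roll": 0,"jaw": 12},{"travel": [18,45,0],"roll": 0,"jaw": 12},{"travel": [18,45,0],"roll": 0,"jaw": 12}]}}

```text
clock: 1.1
tool_pos: [0.3287, 0.3782, 0.2361]
orientation: [180.0, 0.0, 9.0]
force: [0.3, 0.0, 0.0]
opening: 0.0145
gripper_force: 0.0
```

{"api": "apply_moves", "payload": {"targets": [{"travel": [8,46,0],"roll": 0,"jaw": 12},{"travel": [8,46,0],"roll": 0,"jaw": 12},{"travel": [8,46,0],"roll": 0,"jaw": 12},{"travel": [8,46,0],"roll": 0,"jaw": 12},{"travel": [8,46,0],"roll": 0,"jaw": 12},{"travel": [8,46,0],"roll": 0,"jaw": 12},{"travel": [8,46,0],"roll": 0,"jaw": 12},{"travel": [8,46,0],"roll": 0,"jaw": 12},{"travel": [6,38,0],"roll": 0,"jaw": 12},{"travel": [0,0,0],"roll": 0,"jaw": 12}]}}

```text
clock: 2.1
tool_pos: [0.4609, -0.0136, 0.2358]
orientation: [180.0, 0.1, 8.7]
force: [-0.3, -0.6, -0.1]
opening: 0.0119
gripper_force: 0.0
```

{"api": "apply_moves", "payload": {"targets": [{"travel": [0,0,20],"roll": 0,"jaw": 12},{"travel": [0,0,30],"roll": 0,"jaw": 12},{"travel": [0,0,30],"roll": 0,"jaw": 12},{"travel": [0,0,25],"roll": 0,"jaw": 12},{"travel": [0,0,8],"roll": 0,"jaw": 12},{"travel": [0,0,0],"roll": 0,"jaw": 12},{"travel": [0,0,0],"roll": 0,"jaw": 12}]}}

```text
clock: 2.8
tool_pos: [0.4613, -0.0096, 0.1243]
orientation: [180.0, -0.1, 9.0]
force: [0.6, -0.4, 1.1]
opening: 0.0119
gripper_force: 0.0
```

{"api": "apply_moves", "payload": {"targets": [{"travel": [15,0,0],"roll": 0,"jaw": 12},{"travel": [15,0,0],"roll": 0,"jaw": 12},{"travel": [8,0,0],"roll": 0,"jaw": 12},{"travel": [4,0,0],"roll": 0,"jaw": 12},{"travel": [0,0,0],"roll": 0,"jaw": 12},{"travel": [0,0,0],"roll": 0,"jaw": 12}]}}

```text
clock: 3.4
tool_pos: [0.5017, -0.0036, 0.123]
orientation: [180.0, 0.0, 8.9]
force: [0.4, 0.4, 0.3]
opening: 0.0121
gripper_force: 0.0
```

{"api": "apply_moves", "payload": {"targets": [{"travel": [2,0,0],"roll": 0,"jaw": 12},{"travel": [2,0,0],"roll": 0,"jaw": 12},{"travel": [0,0,0],"roll": 0,"jaw": 12}]}}

```text
clock: 3.7
tool_pos: [0.5062, -0.0027, 0.1234]
orientation: [180.0, -0.0, 9.0]
force: [-0.5, -0.4, -0.0]
opening: 0.0119
gripper_force: 0.0
```

```bash
python3 - <<'E'
from h import *
S=ctrl.snapshot("side");cv2.imwrite("pics/side1.png",cv2.resize(S[170:290,200:380,::-1],None,fx=4,fy=4,interpolation=cv2.INTER_CUBIC))
o=ctrl.get_obs();print(o["force"],o["tool_pos"])
E
```

```text
[-0.50394247  0.59418527 -0.7597796 ] [ 0.50606257 -0.00278851  0.12334619]
```

View pics/side1.png

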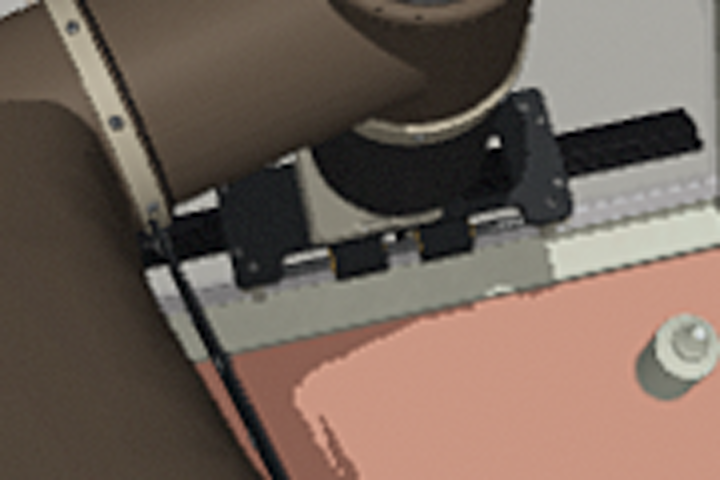

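The fingers (black, crop at about (355,262) and (445,238)) sit just in front of the lip with no contact yet. I'll keep inching forward.

{"api": "apply_moves", "payload": {"targets": [{"travel": [1.5,0,0],"roll": 0,"jaw": 12},{"travel": [1.5,0,0],"roll": 0,"jaw": 12},{"travel": [0,0,0],"roll": 0,"jaw": 12}]}}

```text
clock: 4.05
tool_pos: [0.5092, -0.0023, 0.1233]
orientation: [180.0, -0.0, 9.0]
force: [-0.6, 1.2, 0.1]
opening: 0.0123
gripper_force: 0.0
```

{"api": "apply_moves", "payload": {"targets": [{"travel": [1.5,0,0],"roll": 0,"jaw": 12},{"travel": [1.5,0,0],"roll": 0,"jaw": 12},{"travel": [0,0,0],"roll": 0,"jaw": 12}]}}

```text
clock: 4.35
tool_pos: [0.5122, -0.0018, 0.1232]
orientation: [180.0, -0.0, 9.0]
force: [0.0, 0.2, -0.5]
opening: 0.0121
gripper_force: 0.0
```

{"api": "apply_moves", "payload": {"targets": [{"travel": [1.5,0,0],"roll": 0,"jaw": 12},{"travel": [1.5,0,0],"roll": 0,"jaw": 12},{"travel": [0,0,0],"roll": 0,"jaw": 12}]}}

```text
clock: 4.65
tool_pos: [0.5149, -0.0014, 0.1232]
orientation: [180.0, 0.0, 9.0]
force: [-1.1, 0.7, 0.7]
opening: 0.012
gripper_force: 0.4
```

{"api": "apply_moves", "payload": {"targets": [{"travel": [1.5,0,0],"roll": 0,"jaw": 12},{"travel": [1.5,0,0],"roll": 0,"jaw": 12},{"travel": [0,0,0],"roll": 0,"jaw": 12}]}}

```text
clock: 4.95
tool_pos: [0.5156, -0.0015, 0.1227]
orientation: [180.0, 0.3, 8.9]
force: [-8.0, 1.1, 5.8]
opening: 0.0119
gripper_force: 5.0
```

{"api": "apply_moves", "payload": {"targets": [{"travel": [1.5,0,0],"roll": 0,"jaw": 12},{"travel": [1.5,0,0],"roll": 0,"jaw": 12},{"travel": [0,0,0],"roll": 0,"jaw": 12}]}}

```text
clock: 5.25
tool_pos: [0.5161, -0.0015, 0.1225]
orientation: [180.0, 0.5, 8.9]
force: [-18.0, 1.8, 12.6]
opening: 0.0121
gripper_force: 10.6
```

{"api": "apply_moves", "payload": {"targets": [{"travel": [-1,0,-1.5],"roll": 0,"jaw": 12},{"travel": [-1,0,-1.5],"roll": 0,"jaw": 12},{"travel": [0,0,0],"roll": 0,"jaw": 12}]}}

```text
clock: 5.55
tool_pos: [0.5195, -0.0006, 0.1267]
orientation: [-180.0, -0.1, 9.0]
force: [0.2, 0.6, 1.5]
opening: 0.012
gripper_force: 0.0
```

{"api": "apply_moves", "payload": {"targets": [{"travel": [1.3,0,-1.5],"roll": 0,"jaw": 12},{"travel": [1.3,0,-1.5],"roll": 0,"jaw": 12},{"travel": [1.3,0,-1.5],"roll": 0,"jaw": 12},{"travel": [1.3,0,-1.5],"roll": 0,"jaw": 12}]}}

```text
clock: 5.95
tool_pos: [0.5243, 0.0001, 0.1324]
orientation: [180.0, -0.0, 9.0]
force: [0.4, 0.2, 1.0]
opening: 0.0121
gripper_force: 0.0
```

{"api": "apply_moves", "payload": {"targets": [{"travel": [1.5,0,-1.5],"roll": 0,"jaw": 12},{"travel": [1.5,0,-1.5],"roll": 0,"jaw": 12},{"travel": [1.5,0,-1.5],"roll": 0,"jaw": 12},{"travel": [1.5,0,-1.5],"roll": 0,"jaw": 12}]}}

```text
clock: 6.35
tool_pos: [0.5301, 0.001, 0.1384]
orientation: [180.0, -0.0, 9.0]
force: [-0.4, 0.0, 0.9]
opening: 0.0122
gripper_force: 0.0
```

{"api": "apply_moves", "payload": {"targets": [{"travel": [1.5,0,-1.5],"roll": 0,"jaw": 12},{"travel": [1.5,0,-1.5],"roll": 0,"jaw": 12},{"travel": [1.5,0,-1.5],"roll": 0,"jaw": 12},{"travel": [1.5,0,-1.5],"roll": 0,"jaw": 12}]}}

```text
clock: 6.75
tool_pos: [0.536, 0.0019, 0.1444]
orientation: [-180.0, -0.0, 9.0]
force: [-0.3, 0.4, 0.8]
opening: 0.012
gripper_force: 0.0
```

```bash
python3 - <<'E'
from h import *
S=ctrl.snapshot("side");T=ctrl.snapshot("top")
cv2.imwrite("pics/b2.png",np.hstack([cv2.resize(i[165:265,195:385,::-1],None,fx=2.1,fy=4,interpolation=cv2.INTER_CUBIC) for i in(S,T)]))
o=ctrl.get_obs();print(o["force"],o["tool_pos"])
E
```

```text
[ 0.51340177 -0.07446041  1.15868187] [0.53617006 0.00197099 0.14450061]
```

View pics/b2.png

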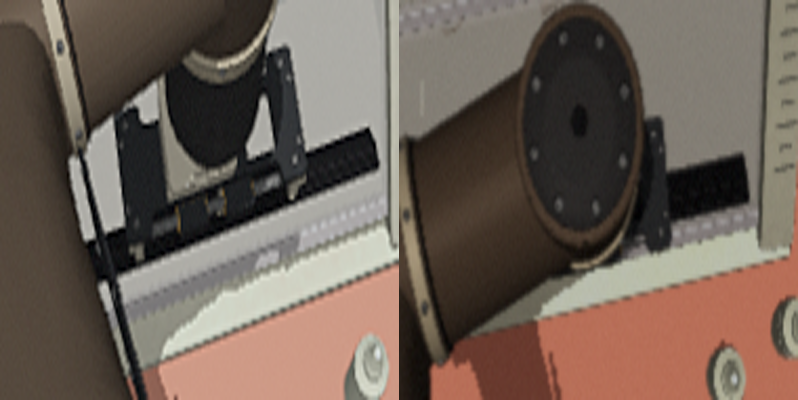

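The lip hasn't moved: its right end is still at top (361,204–215). The fingertips rode over its outer edge, so the lip is lower than the stereo estimate. I'll back off, check the height estimate, and come in lower.

{"api": "apply_moves", "payload": {"targets": [{"travel": [0,0,-6],"roll": 0,"jaw": 12},{"travel": [-15,0,0],"roll": 0,"jaw": 12},{"travel": [-25,0,0],"roll": 0,"jaw": 12},{"travel": [-15,0,0],"roll": 0,"jaw": 12},{"travel": [0,0,25],"roll": 0,"jaw": 12},{"travel": [0,0,25],"roll": 0,"jaw": 12},{"travel": [0,0,4],"roll": 0,"jaw": 12},{"travel": [0,0,0],"roll": 0,"jaw": 12}]}}

```text
clock: 7.65
tool_pos: [0.4813, -0.0068, 0.0962]
orientation: [180.0, 0.1, 9.0]
force: [0.5, 0.7, -0.2]
opening: 0.0119
gripper_force: 0.0
```

```bash
python3 - <<'E'
from h import *
np.set_printoptions(precision=4,suppress=True)
S=cv2.imread("pics/side0.png");T=cv2.imread("pics/top0.png")
print(ctrl.get_obs()["tool_pos"])
# check of stereo height: foot of hood front / dropper outlines
def blob(im,box):
    x0,y0,x1,y1=box;c=im[y0:y1,x0:x1].astype(int)
    m=((c[:,:,2]-c[:,:,0])<30).astype(np.uint8)
    k,l,st,ce=cv2.connectedComponentsWithStats(m);i=1+st[1:,4].argmax()
    return st[i,:2]+[x0,y0],st[i,2:4]
for b,c in(((195,278,225,310),(188,268,215,292)),((360,245,384,272),(340,248,365,272)),((392,230,416,255),(374,236,398,258))):
    print(blob(S,b),blob(T,c))
tiles=[S[275:310,190:230],T[263:298,182:222],S[240:275,352:392],T[243:278,332:372]]
cv2.imwrite("pics/d.png",np.hstack([cv2.resize(t,None,fx=5,fy=10,interpolation=cv2.INTER_CUBIC) for t in tiles]))
E
```

```text
[ 0.4813 -0.0068  0.0962]
(array([200, 284]), array([21, 20], dtype=int32)) (array([194, 270]), array([19, 16], dtype=int32))
(array([360, 249]), array([20, 21], dtype=int32)) (array([342, 252]), array([18, 15], dtype=int32))
(array([392, 233]), array([20, 21], dtype=int32)) (array([374, 240]), array([19, 14], dtype=int32))
```

View pics/d.png

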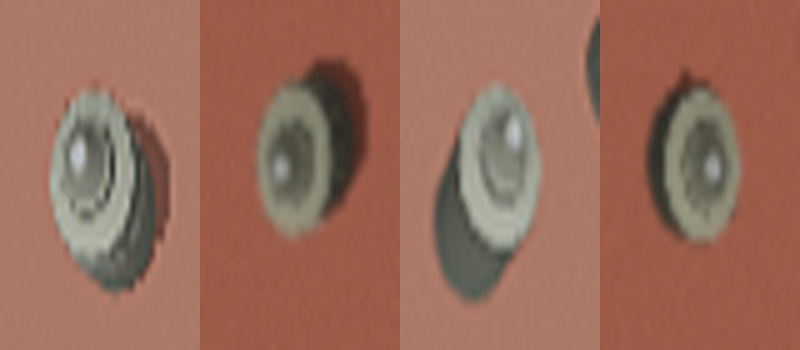

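The dropper crops show clean shoulder discs, but their height isn't given, so they don't calibrate the stereo. I'll find the lip by contact at the lower height instead.

{"api": "apply_moves", "payload": {"targets": [{"travel": [10,0,0],"roll": 0,"jaw": 12},{"travel": [10,0,0],"roll": 0,"jaw": 12},{"travel": [4,0,0],"roll": 0,"jaw": 12},{"travel": [0,0,0],"roll": 0,"jaw": 12},{"travel": [0,0,0],"roll": 0,"jaw": 12}]}}

```text
clock: 8.15
tool_pos: [0.5052, -0.003, 0.0963]
orientation: [-180.0, 0.0, 8.9]
force: [-0.3, -0.2, -0.6]
opening: 0.0121
gripper_force: 0.0
```

{"api": "apply_moves", "payload": {"targets": [{"travel": [1.5,0,0],"roll": 0,"jaw": 12},{"travel": [1.5,0,0],"roll": 0,"jaw": 12},{"travel": [0,0,0],"roll": 0,"jaw": 12}]}}

```text
clock: 8.45
tool_pos: [0.5083, -0.0024, 0.0964]
orientation: [-180.0, -0.0, 9.0]
force: [-0.0, 0.6, -0.4]
opening: 0.0117
gripper_force: 0.0
```

{"api": "apply_moves", "payload": {"targets": [{"travel": [1.5,0,0],"roll": 0,"jaw": 12},{"travel": [1.5,0,0],"roll": 0,"jaw": 12},{"travel": [0,0,0],"roll": 0,"jaw": 12}]}}

```text
clock: 8.75
tool_pos: [0.5098, -0.0024, 0.0959]
orientation: [180.0, 0.2, 8.9]
force: [-4.9, -0.0, 3.4]
opening: 0.0121
gripper_force: 2.6
```

{"api": "apply_moves", "payload": {"targets": [{"travel": [0,0,-1],"roll": 0,"jaw": 12},{"travel": [0.3,0,-1],"roll": 0,"jaw": 12},{"travel": [0,0,0],"roll": 0,"jaw": 12}]}}

```text
clock: 9.05
tool_pos: [0.5106, -0.0022, 0.0979]
orientation: [180.0, 0.1, 8.9]
force: [-4.9, -0.4, -0.6]
opening: 0.0122
gripper_force: 2.5
```

{"api": "apply_moves", "payload": {"targets": [{"travel": [1,0,-1.2],"roll": 0,"jaw": 12},{"travel": [1,0,-1.2],"roll": 0,"jaw": 12},{"travel": [1,0,-1.2],"roll": 0,"jaw": 12}]}}

```text
clock: 9.35
tool_pos: [0.5138, -0.0017, 0.1017]
orientation: [180.0, 0.1, 8.9]
force: [-5.4, -0.8, -0.7]
opening: 0.0119
gripper_force: 2.7
```

The lip is moving now, at about 4 N along the slope. I'll continue up the slope.

{"api": "apply_moves", "payload": {"targets": [{"travel": [2,0,-2.4],"roll": 0,"jaw": 12},{"travel": [2,0,-2.4],"roll": 0,"jaw": 12},{"travel": [2,0,-2.4],"roll": 0,"jaw": 12},{"travel": [2,0,-2.4],"roll": 0,"jaw": 12},{"travel": [2,0,-2.4],"roll": 0,"jaw": 12}]}}

```text
clock: 9.85
tool_pos: [0.5237, -0.0002, 0.1138]
orientation: [180.0, 0.1, 8.9]
force: [-5.9, -0.9, -1.4]
opening: 0.0119
gripper_force: 2.6
```

{"api": "apply_moves", "payload": {"targets": [{"travel": [2,0,-2.4],"roll": 0,"jaw": 12},{"travel": [2,0,-2.4],"roll": 0,"jaw": 12},{"travel": [2,0,-2.4],"roll": 0,"jaw": 12},{"travel": [2,0,-2.4],"roll": 0,"jaw": 12},{"travel": [2,0,-2.4],"roll": 0,"jaw": 12}]}}

```text
clock: 10.35
tool_pos: [0.5337, 0.0014, 0.1258]
orientation: [180.0, 0.1, 8.9]
force: [-5.1, -0.4, -1.1]
opening: 0.0117
gripper_force: 2.6
```

{"api": "apply_moves", "payload": {"targets": [{"travel": [2,0,-2.4],"roll": 0,"jaw": 12},{"travel": [2,0,-2.4],"roll": 0,"jaw": 12},{"travel": [2,0,-2.4],"roll": 0,"jaw": 12},{"travel": [2,0,-2.4],"roll": 0,"jaw": 12},{"travel": [2,0,-2.4],"roll": 0,"jaw": 12},{"travel": [2,0,-2.4],"roll": 0,"jaw": 12},{"travel": [2,0,-2.4],"roll": 0,"jaw": 12},{"travel": [2,0,-2.4],"roll": 0,"jaw": 12}]}}

```text
clock: 11.15
tool_pos: [0.5496, 0.0039, 0.145]
orientation: [180.0, 0.1, 8.9]
force: [-4.4, -1.0, -1.8]
opening: 0.012
gripper_force: 2.5
```

{"api": "apply_moves", "payload": {"targets": [{"travel": [2,0,-2.4],"roll": 0,"jaw": 12},{"travel": [2,0,-2.4],"roll": 0,"jaw": 12},{"travel": [2,0,-2.4],"roll": 0,"jaw": 12},{"travel": [2,0,-2.4],"roll": 0,"jaw": 12},{"travel": [2,0,-2.4],"roll": 0,"jaw": 12},{"travel": [2,0,-2.4],"roll": 0,"jaw": 12},{"travel": [2,0,-2.4],"roll": 0,"jaw": 12},{"travel": [0,0,0],"roll": 0,"jaw": 12}]}}

```text
clock: 11.95
tool_pos: [0.5641, 0.0062, 0.1623]
orientation: [180.0, -0.0, 9.0]
force: [-4.7, -1.4, 1.7]
opening: 0.0116
gripper_force: 2.4
```

```bash
python3 - <<'E'
from h import *
S=ctrl.snapshot("side");T=ctrl.snapshot("top")
for n,i in(("side3",S),("top3",T)): cv2.imwrite(f"pics/{n}.png",i[:,:,::-1])
cv2.imwrite("pics/b3.png",np.hstack([cv2.resize(i[140:240,165:385,::-1],None,fx=1.8,fy=5,interpolation=cv2.INTER_CUBIC) for i in(S,T)]))
o=ctrl.get_obs();print(o["force"],o["tool_pos"])
E
```

```text
[-4.62113516 -1.78624385  1.32848692] [0.56412789 0.00619394 0.16228074]
```

View pics/b3.png

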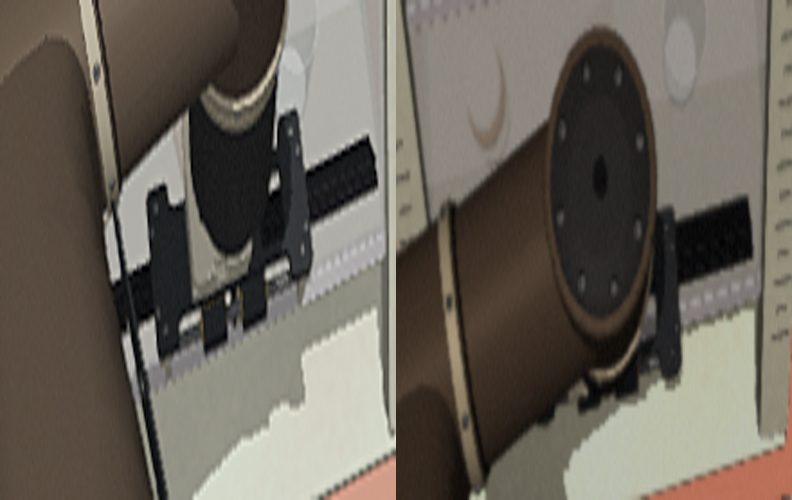

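The lip's right end has risen to about (375,177) in side and the fingers are still in contact. The pointer is hidden behind the arm, so I'll measure from the visible right part of the lip.

```bash
cat > m.py <<'E'
from h import *
import sys
np.set_printoptions(precision=4,suppress=True)
up=np.array([.6349,.1004,.766]);M=tri((195.3,189.2),(191.1,192.2))[0]
def rightend(S,T,bs,bt):
    a=lip("side",S,bs);b=lip("top",T,bt);xs,xt=a[0][1]+.3,b[0][1]+.2
    return xs,xt,a,b,tri((xs,np.polyval(a[1],xs)),(xt,np.polyval(b[1],xt)))
E
python3 - <<'E'
from m import *
r=lambda k:(cv2.imread(f"pics/side{k}.png"),cv2.imread(f"pics/top{k}.png"))
a=rightend(*r(0),(335,190,390,250),(330,195,372,240))
b=rightend(*r(3),(340,160,390,196),(352,170,385,205))
for q in(a,b):print(q)
print("moved",(b[4][0]-a[4][0])@up,"left",(M-b[4][0])@up-.007)
E
```

```text
Traceback (most recent call last):
  File "m.py", line 6, in rightend
    a=lip("side",S,bs);b=lip("top",T,bt);xs,xt=a[0][1]+.3,b[0][1]+.2
                         ~~~^^^^^^^^^^^^
  File "h.py", line 23, in lip
    return (u.min()-.5,u.max()+.5),np.polyfit(u[g],b[g],1),np.polyfit(u[g],t[g],1)
                                   ~~~~~~~~~~^^^^^^^^^^^^^
TypeError: expected non-empty vector for x
```

```bash
python3 - <<'E'
from m import *
r=lambda k:(cv2.imread(f"pics/side{k}.png"),cv2.imread(f"pics/top{k}.png"))
a=rightend(*r(0),(335,190,390,250),(330,195,372,240))
b=rightend(*r(3),(340,160,390,196),(327,170,372,205))
for q in(a,b):print(q)
print("moved",(b[4][0]-a[4][0])@up,"left",(M-b[4][0])@up-.007)
E
```

```text
(np.float64(374.8), np.float64(361.7), ((np.float64(334.5), np.float64(374.5)), array([ -0.2146, 287.2042]), array([ -0.2072, 273.549 ])), ((np.float64(329.5), np.float64(361.5)), array([ -0.1248, 260.5226]), array([ -0.1271, 248.7519])), (array([ 0.5538, -0.2111,  0.1152]), np.float64(0.0016344300746591056)))
(np.float64(374.8), np.float64(362.7), ((np.float64(339.5), np.float64(374.5)), array([ -0.2174, 257.587 ]), array([ -0.2065, 243.1848])), ((np.float64(326.5), np.float64(362.5)), array([ -0.1296, 237.9686]), array([ -0.1387, 228.739 ])), (array([ 0.608 , -0.2016,  0.1875]), np.float64(0.0012099967772628095)))
moved 0.0907341051894843 left 0.0432567485656021
```

{"api": "apply_moves", "payload": {"targets": [{"travel": [1,0,-1.2],"roll": 0,"jaw": 12},{"travel": [2,0,-2.4],"roll": 0,"jaw": 12},{"travel": [2,0,-2.4],"roll": 0,"jaw": 12},{"travel": [2,0,-2.4],"roll": 0,"jaw": 12},{"travel": [2,0,-2.4],"roll": 0,"jaw": 12},{"travel": [2,0,-2.4],"roll": 0,"jaw": 12},{"travel": [2,0,-2.4],"roll": 0,"jaw": 12},{"travel": [2,0,-2.4],"roll": 0,"jaw": 12},{"travel": [2,0,-2.4],"roll": 0,"jaw": 12},{"travel": [0,0,0],"roll": 0,"jaw": 12}]}}

```text
clock: 13.05
tool_pos: [0.581, 0.0089, 0.1827]
orientation: [180.0, -0.0, 9.0]
force: [-5.1, -0.8, 0.1]
opening: 0.0123
gripper_force: 2.3
```

{"api": "apply_moves", "payload": {"targets": [{"travel": [-10,0,0],"roll": 0,"jaw": 12},{"travel": [-25,0,0],"roll": 0,"jaw": 12},{"travel": [-40,0,0],"roll": 0,"jaw": 12},{"travel": [-25,20,0],"roll": 0,"jaw": 12},{"travel": [0,40,0],"roll": 0,"jaw": 12},{"travel": [0,45,0],"roll": 0,"jaw": 12},{"travel": [0,45,0],"roll": 0,"jaw": 12},{"travel": [0,45,0],"roll": 0,"jaw": 12},{"travel": [0,20,0],"roll": 0,"jaw": 12}]}}

```text
clock: 13.95
tool_pos: [0.5166, -0.222, 0.183]
orientation: [179.9, -0.2, 8.9]
force: [0.0, 1.3, 0.3]
opening: 0.0121
gripper_force: 0.0
```

```bash
python3 - <<'E'
from h import *
S=ctrl.snapshot("side")[:,:,::-1];T=ctrl.snapshot("top")[:,:,::-1]
for n,i in(("side4",S),("top4",T)): cv2.imwrite(f"pics/{n}.png",i)
cv2.imwrite("pics/b4.png",np.hstack([cv2.resize(i[160:235,160:260],None,fx=4,fy=8,interpolation=cv2.INTER_CUBIC) for i in(S,T)]))
E
```

View pics/b4.png

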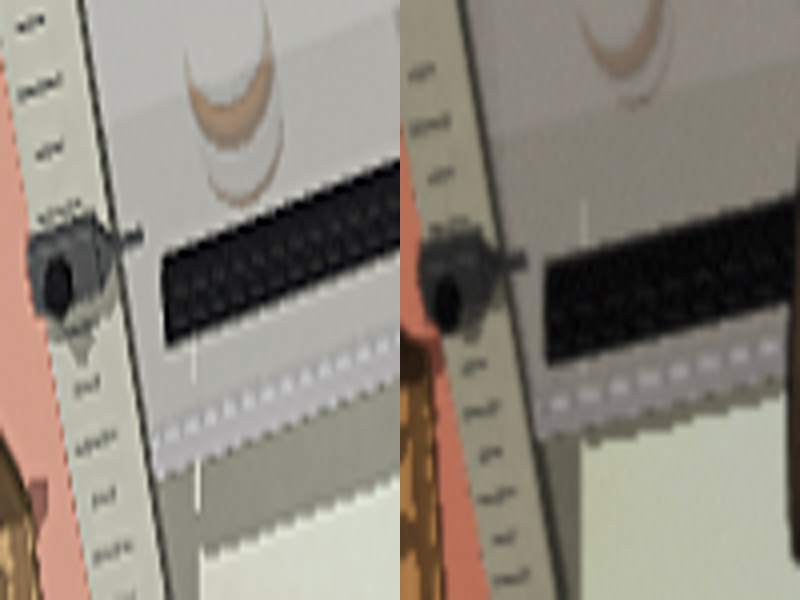

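The lip's left end, lower-outer corner, is now at about (201.5,202.9) in side and (196.9,204.9) in top. The tip is unchanged at (195.2,189.1) and (191.1,192.2).

```bash
python3 - <<'E'
from m import *
S=cv2.imread("pics/side4.png");T=cv2.imread("pics/top4.png")
a=lip("side",S,(196,150,330,212));b=lip("top",T,(192,165,256,215))
print(a,b)
xs,xt=201.5,197.0
P,e=tri((xs,np.polyval(a[1],xs)),(xt,np.polyval(b[1],xt)));P0,_=tri((212.3,241.6),(205.8,235.87))
print(P,e,"moved",(P-P0)@up,"left",(M-P)@up-.007)
inn=np.array([.7566,.1196,-.643]);print("in offset",(M-P)@inn)
y=np.array([-.1561,.9877,0])
# single view: move corner along lip line dir y to tip's lateral and 'in' by g, then find slope distance matching the pixel row
from scipy.optimize import least_squares
for n,p in(("side",(195.2,189.1)),("top",(191.1,192.2))):
    for g in(.010,.018,.024):
        r=least_squares(lambda v:proj(n,P+g*inn+v[0]*up+v[1]*y)-p,[.03,.02]).x;print(n,g,r[0]-.007,r[1])
E
```

```text
((np.float64(200.5), np.float64(298.5)), array([ -0.1517, 231.0389]), array([ -0.3409, 264.2158])) ((np.float64(195.5), np.float64(255.5)), array([ -0.134 , 231.4484]), array([ -0.1318, 218.4258]))
[0.56   0.2095 0.2184] 0.0015686070825705035 moved 0.1221888951997553 left 0.00871623246270577
in offset 0.032281654649328154
side 0.01 0.01982349958303546 0.008746709332924537
side 0.018 0.015916352129085955 0.009811737002457266
side 0.024 0.012985991538624127 0.01061050775460711
top 0.01 0.02738226215399585 0.006087351950598613
top 0.018 0.020712839326923263 0.008197894151491596
top 0.024 0.01571077220661904 0.009780800802161135
```

```bash
cat >> m.py <<'E'
inn=np.array([.7566,.1196,-.643])
from scipy.optimize import least_squares
y=np.array([-.1561,.9877,0])
def left(S,T,bs,bt,xs,xt):
    a=lip("side",S,bs);b=lip("top",T,bt);print(a,b)
    ps,pt=(xs,np.polyval(a[1],xs)),(xt,np.polyval(b[1],xt))
    P,e=tri(ps,pt);P0,_=tri((212.3,241.6),(205.8,235.87))
    print(P,e,"moved",(P-P0)@up,"left",(M-P)@up-.007,"in",(M-P)@inn)
    for n,p in(("side",(195.2,189.1)),("top",(191.1,192.2))):
        for g in(.018,.024):
            r=least_squares(lambda v:proj(n,P+g*inn+v[0]*up+v[1]*y)-p,[.03,.02]).x;print(n,g,r[0]-.007,r[1])
E
python3 - <<'E'
from m import *
left(cv2.imread("pics/side4.png"),cv2.imread("pics/top4.png"),(196,170,250,212),(192,165,250,215),201.5,197.0)
E
```

```text
((np.float64(200.5), np.float64(249.5)), array([ -0.2086, 244.3606]), array([ -0.2084, 233.5235])) ((np.float64(195.5), np.float64(249.5)), array([ -0.1364, 231.9624]), array([ -0.1328, 218.6453]))
[0.5616 0.2127 0.2023] 0.0010432429619194532 moved 0.11119796383497167 left 0.019707163827489393 in 0.020228338053359326
side 0.018 0.02102150251426493 0.008508578206012023
side 0.024 0.018091141923803244 0.00930734895816159
top 0.018 0.02165763486693353 0.008469419576815415
top 0.024 0.016655567746628987 0.010052326227485186
```

About 20 mm remain. I'll return to the contact point and push the rest gently.

{"api": "apply_moves", "payload": {"targets": [{"travel": [0,-30,0],"roll": 0,"jaw": 12},{"travel": [0,-45,0],"roll": 0,"jaw": 12},{"travel": [0,-45,0],"roll": 0,"jaw": 12},{"travel": [0,-45,0],"roll": 0,"jaw": 12},{"travel": [10,-40,0],"roll": 0,"jaw": 12},{"travel": [35,-10,0],"roll": 0,"jaw": 12},{"travel": [30,0,0],"roll": 0,"jaw": 12},{"travel": [15,0,0],"roll": 0,"jaw": 12},{"travel": [3,0,0],"roll": 0,"jaw": 12},{"travel": [2,0,0],"roll": 0,"jaw": 12}]}}

```text
clock: 15.05
tool_pos: [0.5757, 0.0088, 0.1824]
orientation: [-180.0, -0.0, 9.0]
force: [0.1, -0.5, 0.5]
opening: 0.0125
gripper_force: 0.0
```

{"api": "apply_moves", "payload": {"targets": [{"travel": [2,0,0],"roll": 0,"jaw": 12},{"travel": [2,0,0],"roll": 0,"jaw": 12},{"travel": [1,0,-0.5],"roll": 0,"jaw": 12},{"travel": [1,0,-1.2],"roll": 0,"jaw": 12},{"travel": [0,0,0],"roll": 0,"jaw": 12}]}}

```text
clock: 15.55
tool_pos: [0.5808, 0.0088, 0.1838]
orientation: [-180.0, 0.1, 8.9]
force: [-2.4, -0.9, 0.1]
opening: 0.0121
gripper_force: 1.3
```

{"api": "apply_moves", "payload": {"targets": [{"travel": [1,0,-1.2],"roll": 0,"jaw": 12},{"travel": [2,0,-2.4],"roll": 0,"jaw": 12},{"travel": [2,0,-2.4],"roll": 0,"jaw": 12},{"travel": [2,0,-2.4],"roll": 0,"jaw": 12},{"travel": [2,0,-2.4],"roll": 0,"jaw": 12},{"travel": [1,0,-1.2],"roll": 0,"jaw": 12},{"travel": [0,0,0],"roll": 0,"jaw": 12}]}}

```text
clock: 16.25
tool_pos: [0.5913, 0.0105, 0.1963]
orientation: [180.0, 0.0, 9.0]
force: [-5.5, 0.0, 0.5]
opening: 0.0122
gripper_force: 2.6
```

{"api": "apply_moves", "payload": {"targets": [{"travel": [1,0,-1.2],"roll": 0,"jaw": 12},{"travel": [1,0,-1.2],"roll": 0,"jaw": 12},{"travel": [1,0,-1.2],"roll": 0,"jaw": 12},{"travel": [0,0,0],"roll": 0,"jaw": 12}]}}

```text
clock: 16.65
tool_pos: [0.5942, 0.011, 0.1998]
orientation: [180.0, 0.0, 9.0]
force: [-5.2, -0.3, 0.3]
opening: 0.012
gripper_force: 2.6
```

{"api": "apply_moves", "payload": {"targets": [{"travel": [-10,0,0],"roll": 0,"jaw": 12},{"travel": [-25,0,0],"roll": 0,"jaw": 12},{"travel": [-40,0,0],"roll": 0,"jaw": 12},{"travel": [-25,20,0],"roll": 0,"jaw": 12},{"travel": [0,40,0],"roll": 0,"jaw": 12},{"travel": [0,45,0],"roll": 0,"jaw": 12},{"travel": [0,45,0],"roll": 0,"jaw": 12},{"travel": [0,45,0],"roll": 0,"jaw": 12},{"travel": [0,20,0],"roll": 0,"jaw": 12},{"travel": [0,0,0],"roll": 0,"jaw": 12}]}}

```text
clock: 17.65
tool_pos: [0.53, -0.2195, 0.2]
orientation: [179.9, -0.1, 8.8]
force: [0.9, -0.2, 0.5]
opening: 0.0115
gripper_force: 0.0
```

```bash
python3 - <<'E'
from m import *
S=ctrl.snapshot("side")[:,:,::-1];T=ctrl.snapshot("top")[:,:,::-1]
for n,i in(("side5",S),("top5",T)): cv2.imwrite(f"pics/{n}.png",i)
cv2.imwrite("pics/b5.png",np.hstack([cv2.resize(i[160:235,160:260],None,fx=4,fy=8,interpolation=cv2.INTER_CUBIC) for i in(S,T)]))
print(lip("side",S,(196,160,250,206)),lip("top",T,(193,160,245,210)))
left(S,T,(196,160,250,206),(193,160,245,210),200.2,196.0)
E
```

```text
((np.float64(198.5), np.float64(249.5)), array([ -0.2051, 235.408 ]), array([ -0.2043, 224.5086])) ((np.float64(193.5), np.float64(244.5)), array([ -0.1308, 224.3179]), array([ -0.1381, 213.3498]))
((np.float64(198.5), np.float64(249.5)), array([ -0.2051, 235.408 ]), array([ -0.2043, 224.5086])) ((np.float64(193.5), np.float64(244.5)), array([ -0.1308, 224.3179]), array([ -0.1381, 213.3498]))
[0.5758 0.2129 0.217 ] 0.0013178682713896655 moved 0.13142821361636872 left -0.0005230859539076425 in 0.01895402615132346
side 0.018 0.00016569902008024048 0.010713100918374638
side 0.024 -0.002764661570379529 0.011511871670524601
top 0.018 0.0003607500803814315 0.01084089048890221
top 0.024 -0.004641317039910267 0.012423797139575726
```

View pics/b5.png

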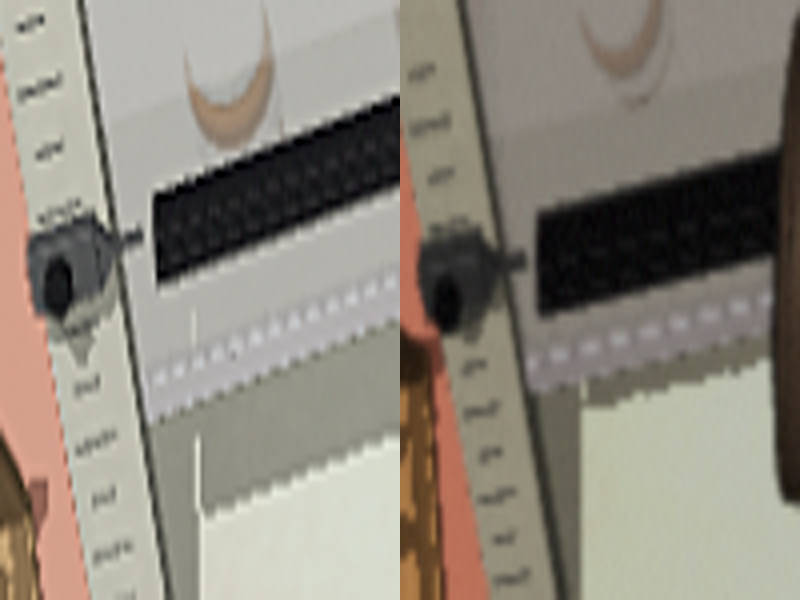

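The pointer tip, side (195.5,189.5) and top (191.5,192.6), now points at the middle of the lip's left end in both views. The measured gap is under 1 mm. I'll back off a little more and hand in.

{"api": "apply_moves", "payload": {"targets": [{"travel": [-20,0,-5],"roll": 0,"jaw": 12},{"travel": [-20,0,-5],"roll": 0,"jaw": 12},{"travel": [0,0,0],"roll": 0,"jaw": 12},{"travel": [0,0,0],"roll": 0,"jaw": 12}]}}

```text
clock: 18.15
tool_pos: [0.4901, -0.2223, 0.2106]
orientation: [180.0, -0.1, 9.0]
force: [0.5, -0.5, -0.2]
opening: 0.0118
gripper_force: 0.0
```

```bash
python3 -c "
from plant import ctrl
print(ctrl.get_obs()['force']);print(ctrl.close_job())"
```

```text
[ 0.51004715 -0.45426546 -0.19153533]
the job is handed in; nothing more can be done
None
```

The job is handed in, with no verdict returned: the window stands with its lip level with the pointer (measured gap under 1 mm, good to a few mm) and the hand is clear, though on the first try the fingertips pressed the lip's outer edge at about 20 N and slipped over it without moving the window.

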